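# Index the vial carousel one place

## Task

Two hand-cranked indexers stand on the bench; the carousel of one carries vials, the other's is empty. Bring the next vial in front of the reader on the loaded one: take the knob on its flywheel and turn the wheel clockwise, seen from above, through exactly one full revolution, so that the knob rests back at its pointer, then let go. Do not turn the wheel of the empty indexer.

Things in the scene. Friction and masses are not known exactly. Their poses are not given: they have to be found in the camera images.
- wheel_a (a joint): Steel flywheel, 150 mm across, lying level on the indexer with vials, upper face 135 mm above the bench. Rad, growing clockwise from above: 0 = parked, knob at the pointer beside the rim; 6.283 = one turn, knob at the pointer again, carousel one place on. Starts within 0.05 of 0. Stops only at -0.2 and 7.58, none at one turn. About 2 N at the knob turns it; friction holds it where it is left.
- crank_a (a point): Centre, half-way up, of the crank knob on that flywheel: upright, black, round, 24 mm across, 45 mm tall (141 to 186 mm above the bench), 55 mm from the axle. It spins freely on its own pin, so it can be held without turning the gripper while it is led round. Nothing else on the indexer is higher than 141 mm.
- axle_a (a point): Point on the vertical axle of that flywheel at the height of the knob's centre (163.5 mm): the fixed centre of the knob's circle. Its x axis points to the carousel, 128 mm across with six amber white-capped vials, whose axis is 155 mm away; the pointer, a small dark post, stands on the opposite side, 90 mm from the axle.
- crank_b (a point): Centre of the crank knob of the other indexer, which is the same in every way but has no vials on its carousel. Its wheel must stay where it is.

How it is judged:
By the outcome, as a careful person would: the job done as asked, in the order asked, and still so for the second after the job is handed in, with the robot touching nothing.
It also fails if it takes over 45 s, if anything falls off the work surface, if the arm or the gripper's body presses on something with over 40 N, if the wrist force passes 120 N, or if a joint passes its speed limit or range.

## Robot

A 6-joint arm with a two-finger parallel gripper is mounted at the origin on the work surface. World frame = base frame: x ahead of the robot, y to its left, z up, the work surface at z = 0. Lengths are in m, angles in rad, forces in N, time in s.
With the tool pointing down it reaches from about 0.225 to 0.875 m from the base axis. Payload 3.4 kg.
Tool frame: the origin (TCP) lies at the very end of the fingers, on their centre line; the grasp point (between the pads) lies 19 mm behind it; x points along the fingers, y is the direction in which the jaws open and shut, and the axes are right-handed (so a half turn about x gives the same grasp; the last joint's range is limited). The gripper opens to 85 mm and grips with 20 to 120 N. Pads are 22 mm wide; open, the fingers measure 114 mm over their backs; the gripper's body (76 mm by 85 mm) begins 54 mm behind the grasp point. The pads swing forward as they close: fully open they stand 13 mm farther back than shut.
Start: joints at [-0.121, 0.276, 1.505, -0, 1.361, -0.121], TCP at [0.575, -0, 0.231] pointing down, gripper open.
Joint ranges: [-2.89, 2.89], [-0.75, 2.08], [0.22, 2.7], [-1.18, 4.32], [0.11, 2.71], [-2.7, 2.7]. Speed limits (rad/s): [2.57, 2.57, 3.14, 3.14, 3.14, 3.14].

## Interface

Orientations are given as a unit quaternion [w, x, y, z].
In Python, from workcell import env gives the robot as it stands.
- The arm moves only by the tool step_arm, never from a script. Its argument "steps" is a list of rows, each a list of 4 numbers: the shift along the world's x, y, z in units of 30 mm (1.0 is 30 mm), then the turn about the world's z in units of 5 degrees (1.0 is 5 degrees). A call has 1 to 10 rows; each row is the pose to reach, as a shift and turn from the pose commanded when the call began; what a row does not reach only later rows make up. A row lasts 1/10 s, in which the tool goes at most 50 mm and 8.59 degrees, less where a joint would pass 70% of its speed; a pose out of reach is approached as far as the arm can. A call with a gripper value outside its range is refused whole. "jaw" is the opening in per cent of the stroke, from 0 (shut) to 100 (fully open), set as the call begins (left out, the last holds). The fingers move at their own pace and stop on an object; "squeeze" is the grip in N (left out, the last holds). Time passes only in rows, so rows that repeat a pose let the fingers close. It gives the time, the measured TCP pose, the force and the opening at its end, in the units of the state.
- env.read_state(): the state, without advancing time (a new reading comes with each control period).
- env.camera(name): name is "scene" or "side" or "wrist"; returns the picture (420x560x3 uint8, red, green, blue); there is no depth.
- env.calibration(name): a dict with "intrinsics" (3x3 intrinsics, pixels), "R" (3x3) and "t" (3): a world point X has camera coordinates R X + t. Camera axes: x right, y down, z forward; pixel columns grow to the right and rows downward; lengths in m; the calibration is good to about 2 mm. A picture is of the moment at which its call begins: read the wrist's pose just before it. calibration takes no time and is no camera call; for the wrist camera it gives the pose at the moment of the call.
- env.finish_job(): hands the job in, once; it reports no verdict.
The state is a dict: "t": time; "joints": joint angles; "joint_velocities": joint speeds; "joint_torque": joint torques, N m; "tool_pos": TCP position; "orientation": TCP orientation; "contact_force": force on the tool from outside, world axes, zero at the start; "wrist_torque": the same for the moment, N m; "grip_width": opening from 0.0 (shut) to 1.0 (fully open).
Only numpy, scipy, OpenCV 4.12 (cv2) and the standard library are available. Lean on these libraries where they do the work, as an engineer would, in place of code of your own. Each camera call takes 0.05 s, during which the arm holds its last target. There are 200 camera calls.

## Working session

There is one attempt and no reset: what is moved stays moved. The work goes in short steps, Python scripts to look and compute and a tool call to move; the robot and the scene stay as the last step left them, time stands still between calls to the robot, and variables do not carry over. Pictures are saved under pics/ and viewed, about 8 in all and at most 12, crops included, and the job is handed in when it is done.

Besides the shell and the picture viewer there is one more tool, called after "Call:" as name([rows], argument=value, ...), one row to a line, values as JSON. step_arm: Moves the arm, as the interface text tells. Its arguments: {"type":"object","properties":{"steps":{"type":"array"},"jaw":{"type":"number"},"squeeze":{"type":"number"}},"required":["steps"]}

```bash
mkdir -p pics; cat > h.py <<'E'
import numpy as np, cv2
from workcell import env
def snap(n,f):
    c=env.calibration(n); im=env.camera(n); cv2.imwrite('pics/'+f,im[:,:,::-1]); return im,c
def ray(c,u,v,z):
    K,R,t=[np.array(c[k]) for k in('intrinsics','R','t')]
    o=-R.T@t; d=R.T@np.linalg.solve(K,[u,v,1]); return o+d*(z-o[2])/d[2]
def proj(c,X):
    K,R,t=[np.array(c[k]) for k in('intrinsics','R','t')]
    p=K@(R@np.array(X)+t); return p[:2]/p[2]
E
python3 - <<'E'
from h import *
a,_=snap('scene','s1.png'); b,_=snap('side','d1.png'); w,_=snap('wrist','w1.png')
for n,i in(('scene',a),('side',b),('wrist',w)):
    c=env.calibration(n);print(n,-np.array(c['R']).T@c['t'])
print(env.read_state())
E
```

```text
scene [1.08826808 0.2068627  0.59971466]
side [ 0.29520036 -0.49075057  0.71377262]
wrist [0.57573188 0.08218691 0.37404723]
{'t': 0.15, 'joints': array([-1.21017313e-01,  2.76427354e-01,  1.50582807e+00,  9.40897460e-06,
        1.36069252e+00, -1.20993639e-01]), 'joint_velocities': array([-0.0010566 , -0.00318843, -0.00333966, -0.00087662,  0.00133562,
        0.00091221]), 'joint_torque': array([ 9.65923646e-04, -4.17143512e+01, -2.46032345e+01, -1.26433165e-04,
        7.58384820e-03, -3.43765259e-05]), 'tool_pos': array([5.74613860e-01, 3.49938185e-05, 2.30656868e-01]), 'orientation': array([ 0.49961423,  0.49971341,  0.50037272, -0.50029918]), 'contact_force': array([-0.22067338, -0.20413106, -0.04301139]), 'wrist_torque': array([-0.01080721, -0.01507156, -0.06641285]), 'grip_width': 1.0047531597107304}
```

View pics/s1.png

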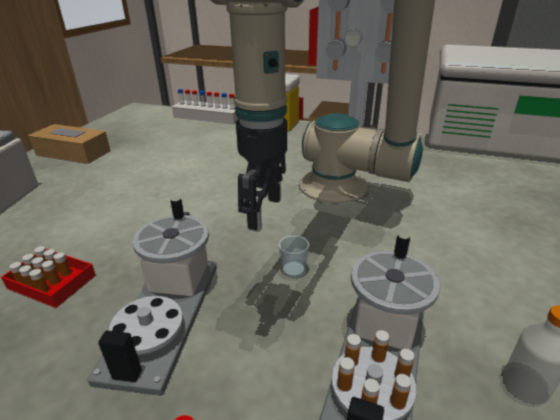

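View pics/d1.png

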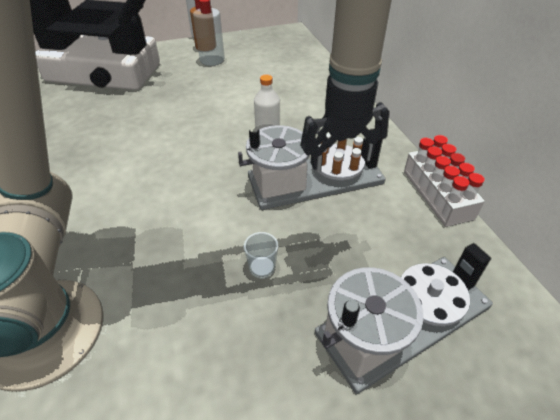

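The scene view shows the loaded indexer at the right: knob about (402,246), hub (395,276), vials near (372,375). The empty one is at the left, with its knob at (177,208). In the side view the loaded one is at the top centre: knob (255,138), hub (279,143), partly behind the gripper.

```bash
python3 - <<'E'
from h import *
for n,f,box in(('scene','s1.png',(385,230,420,290)),('side','d1.png',(236,120,300,170))):
    im=cv2.imread('pics/'+f); c=env.calibration(n); x0,y0,x1,y1=box
    m=(im[y0:y1,x0:x1].max(2)<75).astype(np.uint8)
    k,l,s,ce=cv2.connectedComponentsWithStats(m)
    for i in range(1,k):
        if s[i,4]>15:
            u,v=ce[i]+[x0,y0]; print(n,s[i]+[x0,y0,0,0,0],(u,v),'z.1635',ray(c,u,v,.1635).round(4),'z.141',ray(c,u,v,.141).round(4))
s=cv2.imread('pics/s1.png')[200:420,320:450]; d=cv2.imread('pics/d1.png')[110:210,225:395]
a=cv2.resize(s,None,fx=2.7,fy=2.7,interpolation=2); b=cv2.resize(d,(430,253),interpolation=2)
o=np.zeros((594,790,3),np.uint8); o[:a.shape[0],:a.shape[1]]=a; o[:253,355:785]=b; 
w=cv2.resize(cv2.imread('pics/w1.png'),(430,322)); o[258:580,355:785]=w
cv2.imwrite('pics/m1.png',o)
E
```

```text
scene [394 236  16  24 272] (np.float64(400.9485294117647), np.float64(247.77205882352942)) z.1635 [0.4888 0.2234 0.1635] z.141 [0.4579 0.2242 0.141 ]
scene [386 270  18  13 175] (np.float64(394.58285714285716), np.float64(275.7085714285714)) z.1635 [0.568  0.2196 0.1635] z.141 [0.5412 0.2203 0.141 ]
side [249 130  11  19 153] (np.float64(254.1764705882353), np.float64(139.24183006535947)) z.1635 [0.4775 0.2186 0.1635] z.141 [0.4849 0.2476 0.141 ]
side [239 155  15  11  61] (np.float64(244.19672131147541), np.float64(160.95081967213116)) z.1635 [0.4374 0.1549 0.1635] z.141 [0.4432 0.1813 0.141 ]
```

View pics/m1.png

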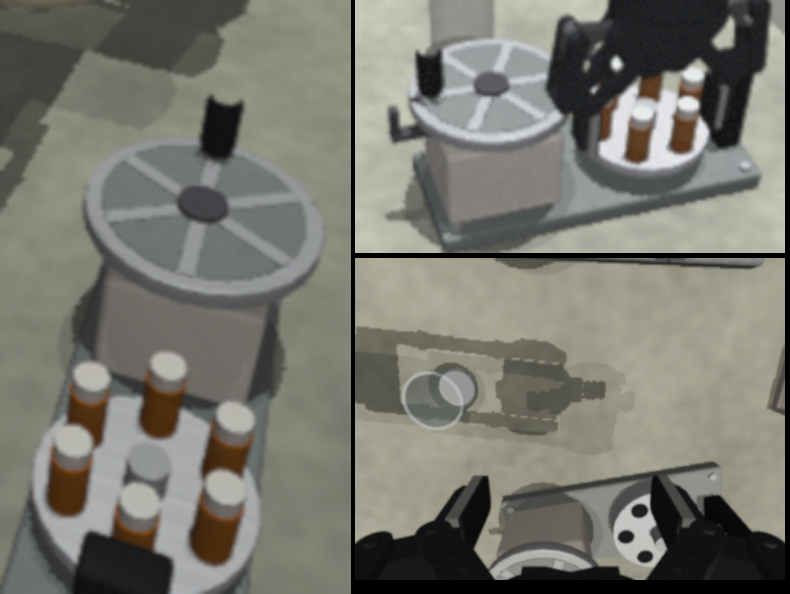

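The crops confirm the six-vial carousel. The loaded knob is near (0.482,0.222) and its axle near (0.54,0.22). I'll bring the wrist camera above it for a closer look.

Call:
step_arm([
  [-0.3,0.5,0.4,0],
  [-0.7,1.5,1,0],
  [-1,2.5,1.5,0],
  [-1.2,3.3,2,0],
  [-1.2,3.3,2,0],
  [-1.2,3.3,2,0],
])

```text
t: 0.75
tool_pos: [0.5385, 0.0998, 0.2921]
orientation: [0.501, 0.5, 0.5, -0.499]
contact_force: [-0.3, -0.5, -0.4]
grip_width: 1.001
```

```bash
python3 - <<'E'
from h import *
w,c=snap('wrist','w2.png'); print(env.read_state()['tool_pos'],-np.array(c['R']).T@c['t'],np.array(c['R'])[2])
np.savez('w2.npz',**c)
E
```

```text
[0.53853048 0.09908461 0.29137464] [0.53913605 0.18198569 0.43549369] [ 0.00102227 -0.32205997 -0.94671872]
```

View pics/w2.png

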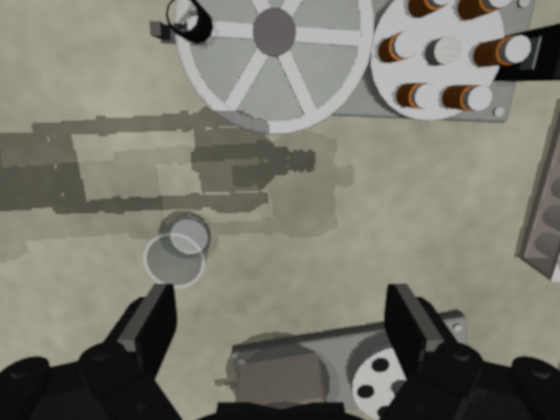

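The wrist view has the wheel at the top edge: hub (275,32), knob top (185,15), pointer (165,30). Shifting +y will bring it to mid-picture.

Call:
step_arm([
  [0,1,0,0],
  [0,2,0,0],
  [0,3,0,0],
  [0,3,0,0],
  [0,3,0,0],
  [0,3,0,0],
])

```text
t: 1.4
tool_pos: [0.539, 0.1876, 0.2908]
orientation: [-0.5, -0.5, -0.5, 0.501]
contact_force: [1.0, -0.1, 0.7]
grip_width: 0.999
```

```bash
python3 - <<'E'
from h import *
w,c=snap('wrist','w3.png'); print(env.read_state()['tool_pos'])
np.savez('w3.npz',**c)
cv2.imwrite('pics/w3b.png',cv2.resize(w[60:320,100:480,::-1],None,fx=2,fy=2,interpolation=2))
E
```

```text
[0.53908281 0.18759321 0.29095819]
```

View pics/w3b.png

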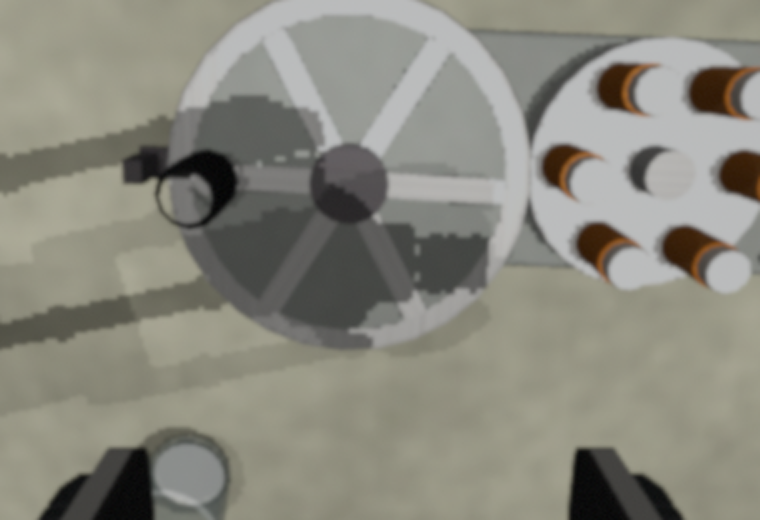

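This view shows the hub at about (274,151), the knob top at about (193,155) and the pointer at about (168,143). The carousel centre cap is at about (435,147). Next I'll fit these for the axle and its axis.

```bash
cat > m.py <<'E'
from h import *
c=dict(np.load('w3.npz')); g=cv2.imread('pics/w3.png'); gray=cv2.cvtColor(g,6)
def circ(P):
    A=np.c_[2*P,np.ones(len(P))]; x=np.linalg.lstsq(A,(P**2).sum(1),rcond=None)[0]; return x[:2],np.sqrt(x[2]+x[:2]@x[:2])
# hub dark disc
def blob(mask,u,v):
    k,l,s,ce=cv2.connectedComponentsWithStats(mask.astype(np.uint8)); i=l[v,u]; return ce[i],s[i],l==i
hsv=cv2.cvtColor(g,40)
# rim: radial search for strongest outer gradient, cast at z=.135
h0=ray(c,274.5,151.5,.135)[:2]
bl=cv2.GaussianBlur(gray,(0,0),1).astype(float)
def rim(ce,z,r0,r1,angs,sgn):
    P=[]
    rs=np.arange(r0,r1,.0005)
    for a in angs:
        uv=np.array([proj(c,[ce[0]+r*np.cos(a),ce[1]+r*np.sin(a),z]) for r in rs]).astype(np.float32)
        I=cv2.remap(bl.astype(np.float32),uv[None,:,0],uv[None,:,1],1)[0]
        d=sgn*np.gradient(I); j=d.argmax(); P.append(np.array(ce)+rs[j]*np.array([np.cos(a),np.sin(a)]))
    P=np.array(P)
    for _ in range(6):
        q,R=circ(P); e=abs(np.hypot(*(P-q).T)-R); P=P[e<=max(2*np.median(e),.0005)]
    return q,R,len(P)
A=np.deg2rad(np.arange(0,360,4))
if __name__=='__main__':
    print('h0',h0); print('rim',rim(h0,.135,.066,.086,A[(A<2.6)|(A>3.7)],-1))
    print('hub z.141',rim(ray(c,274.5,151.5,.141)[:2],.141,.010,.022,A,1))
    print('knobtop',ray(c,193.5,155.5,.186), rim(ray(c,193.5,155.5,.186)[:2],.186,.007,.018,np.deg2rad(np.arange(150,330,6)),1))
    # plate edges
    for y0,y1 in((66,90),(185,202)):
        pts=[]
        for x in range(365 if y0<100 else 375,480):
            d=np.abs(np.gradient(bl[y0:y1,x])); pts.append((x,y0+d.argmax()))
        vx,vy,x,y=cv2.fitLine(np.array(pts,np.float32),cv2.DIST_HUBER,0,.01,.01).ravel()
        p,q=ray(c,x,y,.01),ray(c,x+50*vx,y+50*vy,.01); print('edge',x,y,np.rad2deg(np.arctan2(*(q-p)[1::-1])))
    print('pointer', [ray(c,168,143,z).round(4) for z in(.1,.12,.14)])
    print('cap', [ray(c,435,147,z).round(4) for z in(.08,.1,.12)])
E
python3 m.py
```

```text
h0 [0.53504099 0.22028426]
rim (array([0.53480369, 0.22067003]), np.float64(0.073607803431618), 44)
hub z.141 (array([0.53468644, 0.22120589]), np.float64(0.015816654358425847), 88)
knobtop [0.48065354 0.2261649  0.186     ] (array([0.48043112, 0.22477797]), np.float64(0.011621949219124225), 24)
edge 429.37357 80.231316 -1.878934481272333
edge 424.04895 190.3816 0.7930130638220247
pointer [array([0.4377, 0.2224, 0.1   ]), array([0.4439, 0.2253, 0.12  ]), array([0.45  , 0.2281, 0.14  ])]
cap [array([0.6891, 0.2151, 0.08  ]), array([0.6806, 0.2182, 0.1   ]), array([0.6722, 0.2213, 0.12  ])]
```

```bash
python3 - <<'E'
import m; from m import *
def edge(f,npz,x0,x1,p0,p1,hw):
    c=dict(np.load(npz)); b=cv2.GaussianBlur(cv2.cvtColor(cv2.imread('pics/'+f),6),(0,0),1).astype(float)
    pts=[]
    for x in range(x0,x1):
        yc=int(p0[1]+(x-p0[0])*(p1[1]-p0[1])/(p1[0]-p0[0])); s=b[yc-hw:yc+hw+1,x]
        d=np.abs(np.gradient(s)); j=d.argmax(); 
        o=0 if j in(0,len(d)-1) else .5*(d[j-1]-d[j+1])/(d[j-1]-2*d[j]+d[j+1]); pts.append((x,yc-hw+j+o))
    P=np.array(pts,np.float32); vx,vy,x,y=cv2.fitLine(P,cv2.DIST_HUBER,0,.01,.01).ravel()
    res=np.abs((P-[x,y])@[-vy,vx])
    p,q=ray(c,x,y,.01),ray(c,x+50*vx,y+50*vy,.01); print(f,x,y,'res',np.median(res),np.rad2deg(np.arctan2(*(q-p)[1::-1])))
edge('w3.png','w3.npz',340,475,(335,75),(480,81),4)
edge('w2.png','w2.npz',380,500,(335,115),(500,122),4)
for z in(.05,.07,.08,.09,.1):
    ce=ray(c,*proj(c,[.689,.2151,.08]),z)[:2]
    q,R,n=rim(ray(c,425,145,z)[:2],z,.05,.078,np.deg2rad(np.arange(60,300,4)),-1)
    d=q-np.array([.5347,.2209]); print(z,q,R,n,np.hypot(*d),np.rad2deg(np.arctan2(d[1],d[0])))
o=cv2.resize(cv2.imread('pics/w3.png')[110:190,130:310],(795,353),interpolation=2)
cv2.imwrite('pics/w3c.png',o)
E
```

```text
w3.png 402.9819 76.99621 res 0.5863843 -3.358211418948723
w2.png 456.4 120.686714 res 0.51189154 -3.3074394552214907
0.05 [0.6910887  0.21410151] 0.06408578881776504 33 0.15653640564409202 -2.4891802336999893
0.07 [0.6829782  0.21680238] 0.060688748494553815 40 0.1483348031996961 -1.582948394712438
0.08 [0.67907963 0.21831461] 0.059032595790102574 37 0.14440277965722056 -1.0258800845646578
0.09 [0.675153   0.21982993] 0.05736469278453454 37 0.14045707347097397 -0.4365120957930877
0.1 [0.67139424 0.22125397] 0.05575730014067425 45 0.13669469520986433 0.1483668313630303
```

View pics/w3c.png

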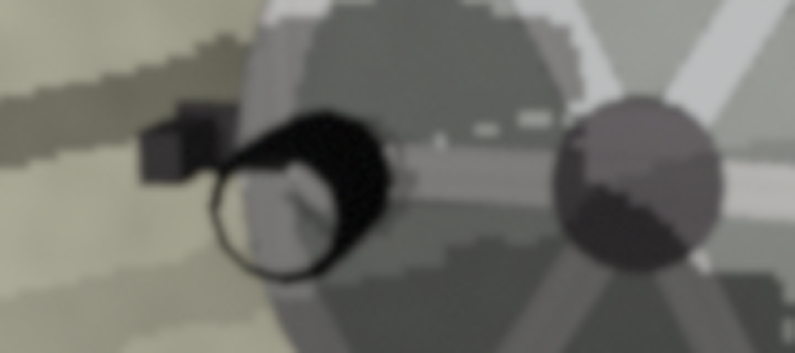

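The crop shows the knob directly beside the pointer post at (166,146) full-frame. The axle is at (0.5347,0.221) and the knob at (0.4804,0.2248), so the wheel is parked within about 1° of zero. Now I'll go over the knob, then down.

Call:
step_arm([
  [-0.7,0.5,0,0],
  [-1.4,0.9,0,0],
  [-1.95,1.23,0,0],
  [-1.95,1.23,-0.8,0],
  [-1.95,1.23,-1.8,0],
  [-1.95,1.23,-2.8,0],
  [-1.95,1.23,-3.7,0],
  [-1.95,1.23,-4.4,0],
  [-1.95,1.23,-4.7,0],
  [-1.95,1.23,-4.7,0],
])

```text
t: 2.45
tool_pos: [0.4798, 0.2253, 0.1494]
orientation: [-0.5, -0.499, -0.5, 0.501]
contact_force: [-0.7, -0.2, -0.2]
grip_width: 1.001
```

Call:
step_arm([
  [0,0,0,0],
  [0,0,0,0],
])

```text
t: 2.65
tool_pos: [0.4816, 0.2261, 0.1517]
orientation: [0.5, 0.501, 0.499, -0.499]
contact_force: [-0.1, -0.1, -0.0]
grip_width: 1.001
```

```bash
python3 - <<'E'
from h import *
w,c=snap('wrist','w4.png'); a,ca=snap('scene','s4.png'); print(env.read_state()['tool_pos'])
cv2.imwrite('pics/m4.png',np.hstack([cv2.resize(w,(400,300)),cv2.resize(a[180:330,320:520],(400,300))])[:,:,::-1])
E
```

```text
[0.48128835 0.22612476 0.15149368]
```

View pics/m4.png

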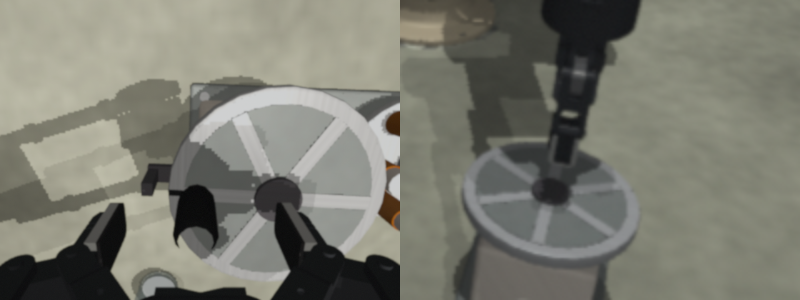

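The knob stands midway between the open pads (wrist px 195, between 112 and 287). Closing.

Call:
step_arm([
  [0,0,0,0],
  [0,0,0,0],
  [0,0,0,0],
  [0,0,0,0],
  [0,0,0,0],
  [0,0,0,0],
  [0,0,0,0],
  [0,0,0,0],
], jaw=0, squeeze=40)

```text
t: 3.55
tool_pos: [0.4792, 0.2259, 0.1506]
orientation: [-0.499, -0.499, -0.501, 0.501]
contact_force: [-3.9, 0.4, 5.3]
grip_width: 0.268
```

```bash
python3 - <<'E'
from h import *
a0=np.deg2rad(176.2)
for k in range(4):
    for j in range(1,11):
        d=(k*10+j)*9; b=a0-np.deg2rad(k*90); e=a0-np.deg2rad(d)
        print(d,[round(55/30*(np.cos(e)-np.cos(b)),2),round(55/30*(np.sin(e)-np.sin(b)),2)])
E
```

```text
9 [np.float64(0.04), np.float64(0.28)]
18 [np.float64(0.13), np.float64(0.56)]
27 [np.float64(0.25), np.float64(0.82)]
36 [np.float64(0.42), np.float64(1.05)]
45 [np.float64(0.62), np.float64(1.26)]
54 [np.float64(0.85), np.float64(1.43)]
63 [np.float64(1.11), np.float64(1.56)]
72 [np.float64(1.38), np.float64(1.66)]
81 [np.float64(1.66), np.float64(1.7)]
90 [np.float64(1.95), np.float64(1.71)]
99 [np.float64(0.28), np.float64(-0.04)]
108 [np.float64(0.56), np.float64(-0.13)]
117 [np.float64(0.82), np.float64(-0.25)]
126 [np.float64(1.05), np.float64(-0.42)]
135 [np.float64(1.26), np.float64(-0.62)]
144 [np.float64(1.43), np.float64(-0.85)]
153 [np.float64(1.56), np.float64(-1.11)]
162 [np.float64(1.66), np.float64(-1.38)]
171 [np.float64(1.7), np.float64(-1.66)]
180 [np.float64(1.71), np.float64(-1.95)]
189 [np.float64(-0.04), np.float64(-0.28)]
198 [np.float64(-0.13), np.float64(-0.56)]
207 [np.float64(-0.25), np.float64(-0.82)]
216 [np.float64(-0.42), np.float64(-1.05)]
225 [np.float64(-0.62), np.float64(-1.26)]
234 [np.float64(-0.85), np.float64(-1.43)]
243 [np.float64(-1.11), np.float64(-1.56)]
252 [np.float64(-1.38), np.float64(-1.66)]
261 [np.float64(-1.66), np.float64(-1.7)]
270 [np.float64(-1.95), np.float64(-1.71)]
279 [np.float64(-0.28), np.float64(0.04)]
288 [np.float64(-0.56), np.float64(0.13)]
297 [np.float64(-0.82), np.float64(0.25)]
306 [np.float64(-1.05), np.float64(0.42)]
315 [np.float64(-1.26), np.float64(0.62)]
324 [np.float64(-1.43), np.float64(0.85)]
333 [np.float64(-1.56), np.float64(1.11)]
342 [np.float64(-1.66), np.float64(1.38)]
351 [np.float64(-1.7), np.float64(1.66)]
360 [np.float64(-1.71), np.float64(1.95)]
```

Gripped (width 0.268 × 85 ≈ 23 mm) with small forces. First quarter turn.

Call:
step_arm([
  [0.04,0.28,0,0],
  [0.13,0.56,0,0],
  [0.25,0.82,0,0],
  [0.42,1.05,0,0],
  [0.62,1.26,0,0],
  [0.85,1.43,0,0],
  [1.11,1.56,0,0],
  [1.38,1.66,0,0],
  [1.66,1.7,0,0],
  [1.95,1.71,0,0],
])

```text
t: 4.55
tool_pos: [0.5403, 0.2773, 0.1506]
orientation: [0.5, 0.5, 0.5, -0.5]
contact_force: [-2.0, -0.5, 5.7]
grip_width: 0.266
```

Call:
step_arm([
  [0,0,0,0],
  [0,0,0,0],
])

```text
t: 4.75
tool_pos: [0.5414, 0.2771, 0.1506]
orientation: [0.501, 0.501, 0.499, -0.499]
contact_force: [1.9, -0.0, 3.8]
grip_width: 0.268
```

Call:
step_arm([
  [0.28,-0.04,0,0],
  [0.56,-0.13,0,0],
  [0.82,-0.25,0,0],
  [1.05,-0.42,0,0],
  [1.26,-0.62,0,0],
  [1.43,-0.85,0,0],
  [1.56,-1.11,0,0],
  [1.66,-1.38,0,0],
  [1.7,-1.66,0,0],
  [1.71,-1.95,0,0],
])

```text
t: 5.75
tool_pos: [0.5889, 0.2191, 0.1506]
orientation: [0.499, 0.5, 0.501, -0.5]
contact_force: [-4.3, 2.3, 7.2]
grip_width: 0.267
```

Call:
step_arm([
  [0,0,0,0],
  [0,0,0,0],
])

```text
t: 5.95
tool_pos: [0.5888, 0.2176, 0.1506]
orientation: [-0.5, -0.499, -0.5, 0.501]
contact_force: [-3.4, -2.1, 7.4]
grip_width: 0.266
```

Call:
step_arm([
  [-0.04,-0.28,0,0],
  [-0.13,-0.56,0,0],
  [-0.25,-0.82,0,0],
  [-0.42,-1.05,0,0],
  [-0.62,-1.26,0,0],
  [-0.85,-1.43,0,0],
  [-1.11,-1.56,0,0],
  [-1.38,-1.66,0,0],
  [-1.66,-1.7,0,0],
  [-1.95,-1.71,0,0],
])

```text
t: 6.95
tool_pos: [0.5324, 0.1676, 0.1506]
orientation: [0.5, 0.501, 0.499, -0.499]
contact_force: [2.6, 5.0, 4.3]
grip_width: 0.268
```

Call:
step_arm([
  [0,0,0,0],
  [0,0,0,0],
])

```text
t: 7.15
tool_pos: [0.5306, 0.1676, 0.1506]
orientation: [0.5, 0.5, 0.5, -0.5]
contact_force: [-1.6, 4.1, 6.1]
grip_width: 0.266
```

Call:
step_arm([
  [-0.28,0.04,0,0],
  [-0.56,0.13,0,0],
  [-0.82,0.25,0,0],
  [-1.05,0.42,0,0],
  [-1.26,0.62,0,0],
  [-1.43,0.85,0,0],
  [-1.56,1.11,0,0],
  [-1.66,1.38,0,0],
  [-1.7,1.66,0,0],
  [-1.71,1.95,0,0],
])

```text
t: 8.15
tool_pos: [0.479, 0.2244, 0.1506]
orientation: [-0.501, -0.498, -0.5, 0.501]
contact_force: [1.8, -2.7, 7.0]
grip_width: 0.27
```

Call:
step_arm([
  [0,0,0,0],
  [0,0,0,0],
  [0,0,0,0],
])

```text
t: 8.45
tool_pos: [0.479, 0.2257, 0.1506]
orientation: [-0.5, -0.499, -0.5, 0.5]
contact_force: [0.6, 2.0, 7.8]
grip_width: 0.268
```

```bash
python3 - <<'E'
from h import *
w,c=snap('wrist','w5.png'); np.savez('w5.npz',**c); print(env.read_state()['tool_pos'],env.read_state()['contact_force'])
w4=cv2.imread('pics/w4.png'); cv2.imwrite('pics/m5.png',np.hstack([cv2.resize(w4[110:400,180:560],(400,305)),cv2.resize(w[110:400,180:560,::-1],(400,305))]))
E
```

```text
[0.47903806 0.22569083 0.15060957] [0.65433257 2.11384493 7.74925114]
```

View pics/m5.png

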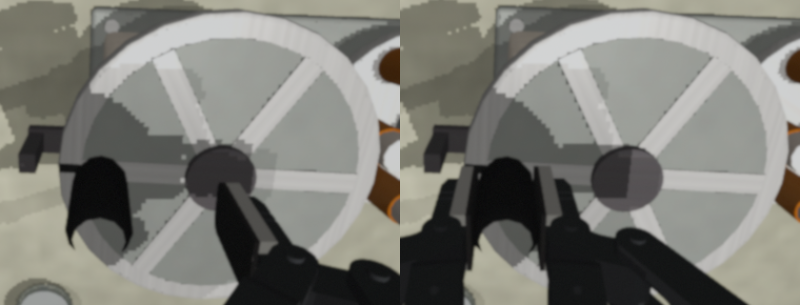

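The wheel is back: the knob sits beside the pointer and the spokes match the start. Opening; the jaws move radially, so the wheel should not turn.

Call:
step_arm([
  [0,0,0,0],
  [0,0,0,0],
  [0,0,0,0],
  [0,0,0,0],
  [0,0,0,0],
  [0,0,0,0],
  [0,0,0,0],
  [0,0,0,0],
], jaw=100)

```text
t: 9.3
tool_pos: [0.4806, 0.2259, 0.1503]
orientation: [0.5, 0.5, 0.5, -0.5]
contact_force: [-0.1, -0.9, 0.1]
grip_width: 1.0
```

Call:
step_arm([
  [0,0,0.5,0],
  [0,0,1.3,0],
  [0,0,2.3,0],
  [0,0,3.3,0],
  [0,0,4.2,0],
  [0,0,4.7,0],
  [0.7,-0.5,4.7,0],
  [1.4,-0.9,4.7,0],
  [1.95,-1.23,4.7,0],
  [1.95,-1.23,4.7,0],
])

```text
t: 10.3
tool_pos: [0.541, 0.1877, 0.2906]
orientation: [-0.5, -0.5, -0.499, 0.501]
contact_force: [-0.4, -0.1, 0.1]
grip_width: 1.001
```

Call:
step_arm([
  [0,0,0,0],
  [0,0,0,0],
  [0,0,0,0],
])

```text
t: 10.6
tool_pos: [0.5382, 0.1895, 0.2914]
orientation: [0.5, 0.5, 0.5, -0.5]
contact_force: [-0.6, 0.4, -0.3]
grip_width: 0.998
```

```bash
python3 - <<'E'
from h import *
import m
w,c=snap('wrist','w6.png'); np.savez('w6.npz',**c); a,_=snap('scene','s6.png'); print(env.read_state()['tool_pos'])
def spoke(f,npz,C):
    c=dict(np.load(npz)); b=cv2.cvtColor(cv2.imread('pics/'+f),6).astype(np.float32); out=[]
    an=np.deg2rad(np.arange(-90,270,.2)); S=[]
    for r in np.arange(.024,.058,.001):
        uv=np.array([proj(c,[C[0]+r*np.cos(t),C[1]+r*np.sin(t),.135]) for t in an],np.float32)
        S.append(cv2.remap(b,uv[None,:,0],uv[None,:,1],1)[0])
    S=np.mean(S,0); res=[]
    for g in(-63,-3.5,57,117):
        k=abs(np.rad2deg(an)-g)<14; t=np.rad2deg(an)[k]; s=S[k]; h=s>(s.max()+np.median(s))/2; res.append(round(t[h].mean(),2))
    return res
def centre(f,npz):
    m.c=dict(np.load(npz)); g=cv2.imread('pics/'+f); m.bl=cv2.GaussianBlur(cv2.cvtColor(g,6),(0,0),1).astype(float)
    h=m.rim(np.array([.5347,.221]),.141,.010,.022,m.A,1); k=m.rim(np.array([.4804,.2248]),.186,.007,.018,np.deg2rad(np.arange(150,330,6)),1); return h,k
for f,n in(('w3.png','w3.npz'),('w6.png','w6.npz')):
    h,k=centre(f,n); d=k[0]-h[0]; print(f,h,k,np.rad2deg(np.arctan2(d[1],d[0])),spoke(f,n,h[0]))
o=np.hstack([cv2.resize(cv2.imread('pics/w3.png')[60:320,100:480],(400,274)),cv2.resize(w[60:320,100:480,::-1],(400,274))])
p=np.hstack([cv2.resize(cv2.imread('pics/s1.png'),(400,300)),cv2.resize(a[:,:,::-1],(400,300))])
cv2.imwrite('pics/m6.png',np.vstack([o,p]))
E
```

```text
[0.53843844 0.18942218 0.29148726]
w3.png (array([0.53463579, 0.22119851]), np.float64(0.015865040386763438), 78) (array([0.48034081, 0.22447854]), np.float64(0.01124398972700391), 30) 176.54289450454016 [np.float64(-63.3), np.float64(-4.0), np.float64(55.9), np.float64(114.1)]
w6.png (array([0.53465208, 0.22125455]), np.float64(0.015846862092039), 78) (array([0.48037636, 0.22413539]), np.float64(0.0113481050898638), 30) 176.961715995991 [np.float64(-63.3), np.float64(-3.9), np.float64(56.0), np.float64(114.6)]
```

View pics/m6.png

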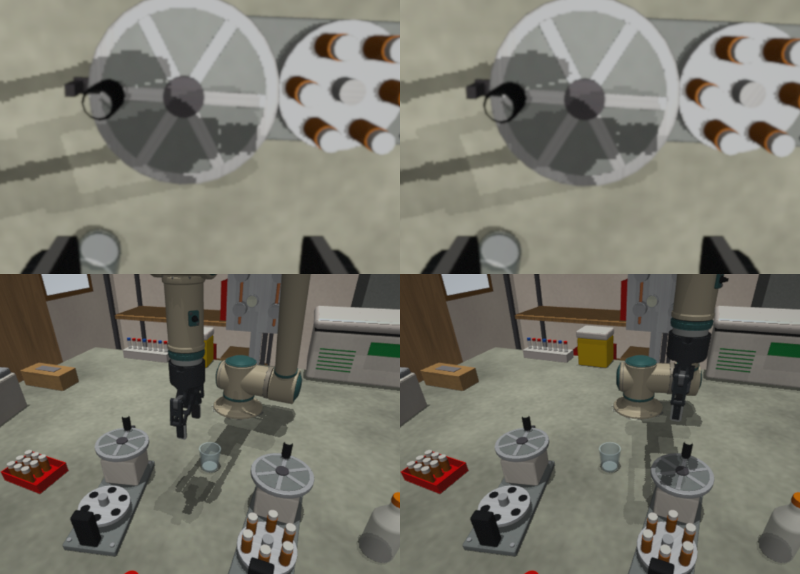

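The wheel's spokes are within about 0.2° of their starting angles. The empty indexer is unchanged and the tool is clear, so I'm handing in.

```bash
python3 -c "
from workcell import env
print(env.finish_job(), env.read_state()['t'])"
```

```text
the job is handed in; nothing more can be done
the job is handed in; nothing more can be done
```

I turned the flywheel of the loaded indexer clockwise through one full revolution, let go of the knob and raised the arm clear. The job was handed in at about 10.7 s, well within the 45 s limit.

- **Wheel position:** the pictures before and after show the spokes within about 0.5° of where they started, three of the four within 0.1°. The knob rests beside its pointer. Measured against the base plate edge, the wheel sits about 0.5° clockwise of zero (roughly 0.01 rad), with an uncertainty of about 1°.
- **Forces and clearance:** the force readings after each move stayed below 10 N. After release the gripper was fully open and touching nothing.
- **Empty indexer:** its wheel and knob look the same in the before and after scene pictures, and the arm never went near it.
- **Disagreements:** three measurements of the indexer's axis did not fully agree: about −3.3° from the plate edges, −2.3° to −2.5° from the carousel and −2.7° from the pointer. My first plate-edge fit also failed, giving −1.9° and +0.8° for parallel edges, so I redid it. The carousel's one-place advance was not measured separately, because its vials look alike.

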